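# Tong a vial out of the dry-block heater's well

### The arm

A 6-joint arm with a two-finger parallel gripper is mounted at the origin on the work surface. World frame = base frame: x ahead of the robot, y to its left, z up, the work surface at z = 0. Lengths are in m, angles in rad, forces in N, time in s.
With the tool pointing down it reaches from about 0.35 to 0.725 m from the base axis. Payload 4.3 kg.
Tool frame: the origin (TCP) lies on the front face of the gripper's body, between the roots of the fingers; the fingertips stand 73 mm ahead of it and the grasp point (between the pads) lies 54 mm ahead of it (ctrl.tip_extent is the distance from the TCP to the fingertips, in m); z points along the fingers, y is the line along which they close (so a half turn about z gives the same grasp; the last joint's range is limited). The gripper opens to 85 mm and grips with 20 to 120 N. Pads are 22 mm wide; open, the fingers measure 114 mm over their backs; the gripper's body (76 mm by 85 mm) begins 54 mm behind the grasp point. The pads swing forward as they close: fully open they stand 13 mm farther back than shut.
Start: joints at [1.044, 0.377, 0.081, 1.274, 0, 1.46], TCP at [0.233, 0.526, 0.304] pointing down, gripper open.
Joint ranges: [-2.72, 2.72], [-0.84, 1.66], [-1.02, 1.22], [-1.77, 2.12], [-1.37, 1.28], [-3.14, 3.14]. Speed limits (rad/s): [2.57, 2.57, 3.14, 3.14, 3.14, 3.14].

### API

Orientations are given as a 3x3 rotation matrix whose columns are the frame's x, y, z axes.
In Python, from plant import ctrl gives the robot as it stands.
- The arm moves only by the tool jog_arm, never from a script. Its arguments are lists of equal length, an entry for each row: "grip": the finger opening in m, from 0 to 0.0854; "translation": the shift along the world's x, y, z in m, a list of three; "twist": the turn, a rotation vector about the world's x, y, z in degrees, a list of three. In form: {"grip": [grip, ...], "translation": [[x, y, z], ...], "twist": [[rx, ry, rz], ...]}. A call has 1 to 10 rows; each row shifts and turns the commanded pose from where the row before left it; what a row does not reach is not made up. A row lasts 1/8 s, in which the tool goes at most 62.5 mm and 10.7 degrees, less where a joint would pass 70% of its speed; a pose out of reach is approached as far as the arm can. A call is refused whole if a number of a shift passes 0.0625 or a number of a turn 10.7, either way. A call with a gripper value outside its range is refused whole. The fingers move at their own pace and stop on an object; the grip force is fixed at half the most. Time passes only in rows, so rows that do not move let the fingers close. It gives the time, the measured TCP pose, the force, the opening and the grip force at its end, in the units of the state.
- ctrl.sense(): the state, without advancing time (a new reading comes with each control period).
- ctrl.snapshot(name): name is "scene" or "top" or "wrist"; returns (picture, depth): 480x640x3 uint8, red, green, blue; 480x640 float32, m along the optical axis (not along the pixel's ray), 0 where there is no reading.
- ctrl.camera_info(name): a dict with "fx", "fy", "cx", "cy" (pixels), "D" ([k1, k2, p1, p2, k3] as OpenCV has them; the pictures are not rectified), "rvec" (rotation vector, rad) and "tvec" (3), from world to camera coordinates, as OpenCV has them. Camera axes: x right, y down, z forward; pixel columns grow to the right and rows downward; lengths in m; the calibration is good to about 2 mm. A picture is of the moment at which its call begins: read the wrist's pose just before it. camera_info takes no time and is no camera call; for the wrist camera it gives the pose at the moment of the call.
- ctrl.job_done(): hands the job in; it is judged then, once.
The state is a dict: "time": time; "joint_pos": joint angles; "qd": joint speeds; "effort": joint torques, N m; "tool_pos": TCP position; "orientation": TCP orientation; "force": force on the tool from outside, world axes, zero at the start; "torque": the same for the moment, N m; "grip_width": opening from 0.0 (shut) to 1.0 (fully open); "gripper_force": force on a finger pad.
Only numpy, scipy, OpenCV 4.12 (cv2) and the standard library are available. Lean on these libraries where they do the work, as an engineer would, in place of code of your own. Each camera call takes 0.05 s, during which the arm holds its last target. There are 200 camera calls.

### The job

Slide the cover plate sideways off the dry-block heater, fully onto the ledge beside it, without lifting it or shifting the guide plate under it. Then take the spring tongs, reach down into the well, squeeze them shut on the vial, lift it out and stand it upright on top of the finned cooling block. Hang the tongs back on both saddles of their stand; never touch the vial with the robot itself and leave the other things on the bench where they are.

Things in the scene. Friction and masses are not known exactly. Their poses are not given: they have to be found in the camera images.
- heater: Fixed dry-block heater: white casing 132 x 313 mm (own x by y), panel on its -x face. Origin on the bench straight below the centre of its one deep well. The bare metal block around the well is 120 mm high and spans y -67..67; a parking ledge continues it on the -y side.
- well_mouth (a point): Centre of the well's mouth, at the metal block's top, 120 mm above the bench; axes as the heater's. The well is a straight pocket 70 mm (heater x) by 40 mm (heater y), 110 mm deep: its flat floor is 10 mm above the bench.
- ledge (a point): Centre of the fixed flat parking ledge on the heater's -y side, 120 mm (x) by 173 mm: heater y -67 to -240. Its top is 125 mm above the bench, 1 mm lower than the guide plate's top.
- guide_plate: Loose grey plastic guide plate 110 x 110 x 6 mm (0.15 kg) lying on the metal block, held by friction only, with a 76 x 46 mm slot over the well (long side along own x). Origin at the centre of its underside; its top is 126 mm above the bench.
- cover: Loose aluminium cover plate (0.2 to 0.4 kg), 110 (own x) x 140 (own y) x 6 mm, lying on the guide plate and hiding the well; its -y edge already reaches over the ledge. Origin: centre of its underside, 126 mm above the bench, at heater y about -15 mm. It slides towards heater -y; parked clear of the guide plate its origin is at heater y about -130 to -135 mm.
- cover_lip (a point): Middle of the top edge of the cover's upturned lip, 31 mm above the cover's underside. The lip is 8 mm thick (cover y 62..70), runs the full 110 mm of the cover's +y edge and stands 25 mm above the plate.
- vial: Amber glass vial, upright on the floor of the well within 5 mm of its centre: 75 mm tall, body 23 mm in diameter up to 60 mm, neck, then a 20 mm metal cap; about 45 g. Origin at the centre of its underside.
- tongs: Loose steel spring tongs (0.16 kg) hanging upright in the stand. A flat bridge (bar 30 mm in own x, 124 mm in own y, 8 mm thick) carries two upright arms that slide together along own x, staying parallel. Origin at the centre of the bridge's underside.
- tongs_grip (a point): Midway between the black grip pads on the arms' outer faces, 30 mm below the bridge. Pads 26 mm wide, 38 mm high; 64 mm across when open, 44 mm holding the vial. Jaws move as the pads do. Springs push each pad out with 6 N (open) to 9 N (at the vial). Squeezed to 58 mm the tongs can be carried still open; about 30 N grips the vial.
- tongs_jaws (a point): Lowest point of the tongs, midway between the jaws, 113 mm below tongs_grip. The vee jaws are 28 mm high, upward from here; open, arms and jaws measure 57 mm over all in tongs x and 25 mm in tongs y, with about 34 mm free between the jaws. A good hold is with this point about 36 mm above the vial's underside.
- stand: Fixed tongs stand: base 100 x 150 x 10 mm, two posts at own y +-52 mm, each with a flat saddle (y 39 to 65 mm; 50 mm wide in x between side lips 6 mm high). The tongs' bridge ends rest on the two saddles, one each; the arms hang between the posts. Origin on the bench, base centre.
- stand_top (a point): Midway between the two saddles at the height of their tops, 165 mm above the bench; axes as the stand's. The tongs' origin is here when they hang centred.
- cooler: Fixed finned aluminium cooling block 100 x 100 x 30 mm with a flat top; origin at the centre of its underside.
- cooler_top (a point): Centre of the cooling block's flat top, 30 mm above the bench.
- reagent_bottle: Bystander: amber reagent bottle, 68 mm diameter, 150 mm tall, origin at the underside.
- septa_jar: Bystander: small white jar, 52 mm diameter, 55 mm tall, origin at the underside.
- beaker: Bystander: glass beaker, 70 mm diameter, 90 mm tall, origin at the underside.
- tip_box: Bystander: grey box 85 x 125 x 55 mm, origin at the underside.
- scoop: Bystander: flat steel scoop 160 mm long, lying on the bench near the robot's right front; its handle points to own -x.
There are look-alikes about, which are no part of the job. Leave any yellow look-alike of the cover alone. Leave any red look-alike of the tongs alone.

How it is judged:
On the way, in this order (a step that is already met when the one before it is completed fails the run):
1. the cover is slid fully off the guide plate, lying on the ledge, vial still down in the well (y of cover in the frame of heater below -0.118 m and z of cover in the frame of heater between 0.119 and 0.135 m and angle between cover's own z axis and vertical below 0.08 rad and z of vial in the frame of heater below 0.03 m), for 0.2 s.
2. the vial is out of the well, held by the tongs (z of vial in the frame of heater above 0.127 m and contact force between vial and tongs above 1 N), for 0.2 s.
At the end, for the whole second after the job is handed in: Cover flat on the ledge, origin past heater y -118 mm; vial free, upright (0.1 rad) on the cooling block top (4 mm), axis within 45 mm of its centre; tongs hanging level (0.06 rad) on the saddles, within 4 mm of their height and 25 mm of their centre; all at rest (y of cover in the frame of heater below -0.118 m and z of cover in the frame of heater between 0.119 and 0.135 m and angle between cover's own z axis and vertical below 0.08 rad and horizontal distance between vial and cooler_top below 0.045 m and z of vial in the frame of cooler_top between -0.004 and 0.004 m and angle between vial's own z axis and vertical below 0.1 rad and linear speed of each of vial, tongs, cover below 0.02 m/s and contact force between vial and tongs below 0.05 N and horizontal distance between tongs and stand_top below 0.025 m and z of tongs in the frame of stand_top between -0.004 and 0.004 m and angle between tongs's own z axis and vertical below 0.06 rad); the robot touches nothing.
It fails at once if the robot itself touches the vial (contact force between any of the fingers, the arm and vial above 0.5 N).
It fails at once if the guide plate is shifted more than 10 mm (distance of guide_plate from where it was at the start of the episode above 0.01 m).
It fails at once if the cover is lifted, not slid (its underside over 20 mm above the guide plate) (z of cover in the frame of heater above 0.146 m).
It fails at once if the bottle, jar, beaker, grey box or scoop is moved more than 30 mm (distance of any of reagent_bottle, septa_jar, beaker, tip_box, scoop from where it was at the start of the episode above 0.03 m).
It also fails if it takes over 72 s, if anything falls off the work surface, if the arm or the gripper's body presses on something with over 40 N, if the wrist force passes 120 N, or if a joint passes its speed limit or range.

## Working session

There is one attempt and no reset: what is moved stays moved. The work goes in short steps, Python scripts to look and compute and a tool call to move; the robot and the scene stay as the last step left them, time stands still between calls to the robot, and variables do not carry over. Pictures are saved under pics/ and viewed, at most 10 in all, crops included, and the job is handed in when it is done.

Besides the shell and the picture viewer there is one more tool, called after "Emit:" by a JSON object that holds its "fn" and its "kwargs", one argument or row to a line. jog_arm: Moves the arm, as the interface text tells. Its arguments: {"type":"object","properties":{"grip":{"type":"array"},"translation":{"type":"array"},"twist":{"type":"array"}},"required":["grip","translation","twist"]}

```bash
mkdir -p pics; ls; cat > h.py <<'E'
import numpy as np, cv2
from plant import ctrl
def snap(n):
    info=ctrl.camera_info(n); im,d=ctrl.snapshot(n); return im,d,info
def pts(d,info):
    K=np.array([[info['fx'],0,info['cx']],[0,info['fy'],info['cy']],[0,0,1]]);D=np.array(info['D'],float)
    h,w=d.shape; u,v=np.meshgrid(np.arange(w,dtype=np.float32),np.arange(h,dtype=np.float32))
    n=cv2.undistortPoints(np.stack([u,v],-1).reshape(-1,1,2),K,D).reshape(h,w,2)
    c=np.dstack([n*d[...,None],d]); R=cv2.Rodrigues(np.array(info['rvec'],float))[0]
    return (c-np.array(info['tvec']).reshape(3))@R
def save(im,name): cv2.imwrite('pics/'+name,cv2.cvtColor(np.ascontiguousarray(im),cv2.COLOR_RGB2BGR))
E
python3 - <<'E'
from h import *
s=ctrl.sense();print(s['time'],s['tool_pos'],np.round(s['orientation'],3).tolist())
for n in('top','scene'):
    im,d,i=snap(n); save(im,n+'0.png'); np.savez(n+'0.npz',im=im,P=pts(d,i),d=d); print(n,i)
E
```

```text
pics
0.0 [0.23251321 0.52533265 0.30294903] [[-0.914, 0.405, -0.001], [0.405, 0.914, -0.002], [0.0, -0.002, -1.0]]
top {'fx': 459.82512583424574, 'fy': 459.82512583424574, 'cx': 316.26254638978565, 'cy': 240.81186305335183, 'D': array([-0.0500266,  0.       ,  0.       ,  0.       ,  0.       ]), 'rvec': array([ 2.15163823, -2.10346153,  0.17900861]), 'tvec': array([-0.01158278,  0.55020735,  1.19445465])}
scene {'fx': 478.80229222203184, 'fy': 478.80229222203184, 'cx': 326.5072754668652, 'cy': 240.96427874928872, 'D': array([0.01771683, 0.        , 0.        , 0.        , 0.        ]), 'rvec': array([ 1.99399122,  1.855254  , -0.47889073]), 'tvec': array([-0.05175423, -0.41743716,  1.4254818 ])}
```

View pics/top0.png

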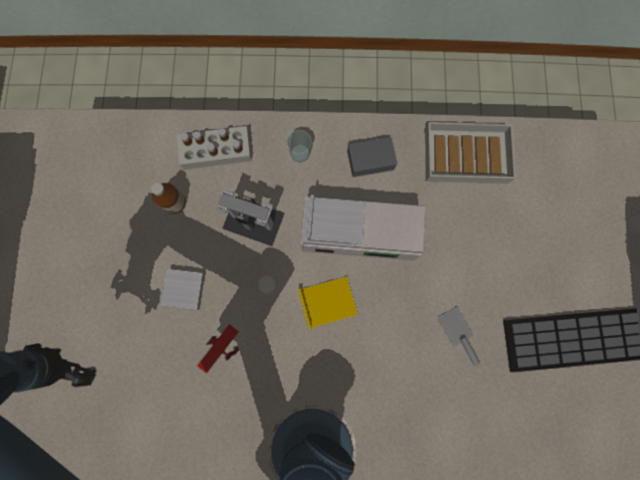

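View pics/scene0.png

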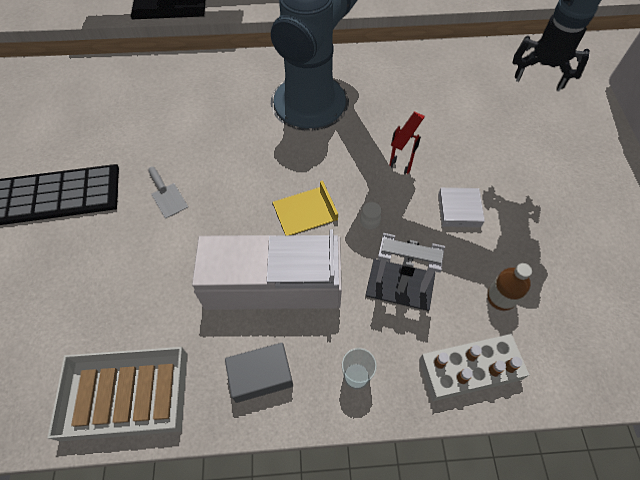

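The top view shows the heater at about (365,228). The silver cover is on its left part with the lip at x≈308, and the yellow look-alike at (330,302) is to be left alone. The silver tongs hang in their stand at (248,208), with the red look-alike at (218,350). The cooler is at (182,288), the bottle at (167,195), the jar at about (267,284) and the scoop at (457,330).

```bash
cat > m.py <<'E'
from h import *
def rect(P,m,name):
    q=P[m]; 
    if len(q)<15: print(name,'few',len(q));return
    c,s,a=cv2.minAreaRect(q[:,:2].astype(np.float32)); print(name,len(q),'c',np.round(c,4),'s',np.round(s,4),'a',round(a,2),'z',np.round(np.percentile(q[:,2],[5,50,95]),4))
E
python3 - <<'E'
from m import *
for n in('top','scene'):
    f=np.load(n+'0.npz');im=f['im'];P=f['P'];print(n)
    x,y,z=P[...,0],P[...,1],P[...,2]; hsv=cv2.cvtColor(im,cv2.COLOR_RGB2HSV)
    sat=hsv[...,1]
    bx=lambda u0,v0,u1,v1:(np.indices(z.shape)[1]>=u0)&(np.indices(z.shape)[1]<=u1)&(np.indices(z.shape)[0]>=v0)&(np.indices(z.shape)[0]<=v1)
    B=dict(top=dict(h=(290,185,435,260),t=(210,175,290,245),c=(150,255,210,315),b=(145,170,190,220),j=(245,265,290,305)),
           scene=dict(h=(185,225,350,312),t=(365,225,450,312),c=(430,180,492,235),b=(485,255,535,315),j=(350,195,390,235)))[n]
    rect(P,bx(*B['h'])&(z>.1225)&(z<.129),'ledge/1')
    rect(P,bx(*B['h'])&(z>.129)&(z<.137),'cover')
    rect(P,bx(*B['h'])&(z>.150)&(z<.162),'lip')
    rect(P,bx(*B['h'])&(z>.11)&(z<.137),'heater top')
    rect(P,bx(*B['t'])&(z>.167)&(z<.18),'bridge')
    rect(P,bx(*B['t'])&(z>.005)&(z<.016),'base')
    rect(P,bx(*B['c'])&(z>.025)&(z<.035),'cooler')
    rect(P,bx(*B['b'])&(z>.145)&(z<.157),'bottle top')
    rect(P,bx(*B['j'])&(z>.03),'jar')
    print(np.round([np.percentile(z[bx(*B[k])],[50,99,100]) for k in B],3).tolist())
E
```

```text
top
ledge/1 2496 c [ 0.5852 -0.1211] s [0.3041 0.1205] a 86.55 z [0.1229 0.1254 0.1284]
cover 2081 c [ 0.585  -0.1273] s [0.2836 0.1131] a 85.44 z [0.1294 0.1321 0.1353]
lip 144 c [0.5953 0.0167] s [0.0079 0.1098] a 86.5 z [0.1536 0.157  0.1608]
heater top 5365 c [ 0.5834 -0.1194] s [0.3076 0.1254] a 86.31 z [0.1202 0.1269 0.1344]
bridge 711 c [0.6122 0.18  ] s [0.13   0.0572] a 71.73 z [0.1684 0.1729 0.1768]
base 1118 c [0.6437 0.1919] s [0.2043 0.2283] a 1.2 z [0.0056 0.01   0.0141]
cooler 1289 c [0.4138 0.3634] s [0.1004 0.1004] a 84.72 z [0.0265 0.03   0.0337]
bottle top 123 c [0.6592 0.4101] s [0.0306 0.0298] a 67.79 z [0.1461 0.1499 0.1531]
jar 264 c [0.3826 0.0767] s [0.1906 0.0456] a 47.75 z [0.0446 0.0548 0.0593]
[[0.116, 0.157, 1.272], [0.003, 0.177, 1.272], [0.002, 0.036, 1.272], [0.002, 0.153, 1.272], [0.001, 0.059, 1.272]]
scene
ledge/1 3463 c [ 0.5844 -0.1223] s [0.3028 0.1237] a 87.0 z [0.1229 0.1251 0.1279]
cover 2833 c [ 0.5856 -0.1159] s [0.2735 0.1127] a 86.13 z [0.1297 0.1322 0.1349]
lip 179 c [0.5942 0.0178] s [0.0064 0.1103] a 85.55 z [0.1548 0.1572 0.1595]
heater top 7270 c [ 0.5864 -0.1213] s [0.3073 0.1262] a 86.26 z [0.1194 0.1264 0.1341]
bridge 994 c [0.6109 0.181 ] s [0.1297 0.0588] a 71.72 z [0.1684 0.1731 0.1756]
base 2027 c [0.5634 0.2077] s [0.2089 0.2316] a 83.68 z [0.0064 0.0101 0.0135]
cooler 1331 c [0.414  0.3634] s [0.1011 0.1044] a 84.85 z [0.0271 0.0304 0.0335]
bottle top 175 c [0.6624 0.4102] s [0.0291 0.031 ] a 36.61 z [0.1461 0.1496 0.1521]
jar 357 c [0.7403 0.0718] s [0.0647 0.6727] a 77.61 z [0.0323 0.0547 0.1709]
[[0.118, 0.157, 1.039], [0.007, 0.176, 1.039], [0.003, 0.035, 1.039], [0.003, 0.152, 1.039], [0.002, 0.171, 1.039]]
```

The cover's silver lip sits at (0.595, 0.017), z 0.157. The heater yaw is about -3.6° and the stand yaw about -18.3°. I'll move to a hover above the lip's +y side and check from close there.

Emit:
{"fn": "jog_arm", "kwargs": {
  "grip": [0.06,0.06,0.06,0.06,0.06,0.06,0.06,0.06,0.06,0.06],
  "translation": [
    [0.036,-0.046,0],
    [0.036,-0.046,0],
    [0.036,-0.046,0],
    [0.036,-0.046,0],
    [0.036,-0.046,0],
    [0.036,-0.046,0],
    [0.036,-0.046,0],
    [0.036,-0.046,0],
    [0.036,-0.046,0],
    [0.036,-0.046,0]
  ],
  "twist": [
    [0,0,-7],
    [0,0,-7],
    [0,0,-7],
    [0,0,-7],
    [0,0,-7],
    [0,0,-7],
    [0,0,-7],
    [0,0,-7],
    [0,0,-7],
    [0,0,-7]
  ]
}}

```text
time: 1.35
tool_pos: [0.5935, 0.0641, 0.3035]
orientation: [[0.072, 0.997, -0.001], [0.997, -0.072, 0.0], [0.0, -0.001, -1.0]]
force: [1.2, 1.0, 0.4]
grip_width: 0.703
gripper_force: 0.0
```

```bash
python3 - <<'E'
from m import *
s=ctrl.sense();print(s['time'],s['tool_pos'],np.round(s['orientation'],3).tolist(),ctrl.tip_extent,s['grip_width'],s['joint_pos'])
im,d,i=snap('wrist'); save(im,'w1.png'); P=pts(d,i); np.savez('w1.npz',im=im,P=P)
x,y,z=P[...,0],P[...,1],P[...,2]
g=(x>.5)&(x<.7)&(y>-.35)
rect(P,g&(y<.06)&(z>.150)&(z<.162),'lip');rect(P,g&(y<.06)&(z>.129)&(z<.136),'cover');rect(P,g&(y<.06)&(z>.115)&(z<.129),'ledge')
rect(P,g&(y>.08)&(z>.171)&(z<.18),'bridge')
E
```

```text
1.35 [0.59351124 0.0641145  0.3034648 ] [[0.072, 0.997, -0.001], [0.997, -0.072, 0.0], [0.0, -0.001, -1.0]] 0.0726 0.7033511585643053 [1.28458263e-03 4.24224179e-01 1.50179958e-01 1.29742568e+00
 2.18552914e-04 1.64399746e+00]
lip 2596 c [0.5897 0.0169] s [0.0095 0.0966] a 86.69 z [0.151  0.1565 0.1577]
cover 18139 c [ 0.5903 -0.0478] s [0.1387 0.1107] a 86.5 z [0.1308 0.1318 0.1329]
ledge 4881 c [ 0.5886 -0.0472] s [0.1588 0.1207] a 86.58 z [0.1172 0.1199 0.1261]
bridge 10659 c [0.6026 0.1558] s [0.078  0.0561] a 72.13 z [0.1716 0.1729 0.174 ]
```

View pics/w1.png

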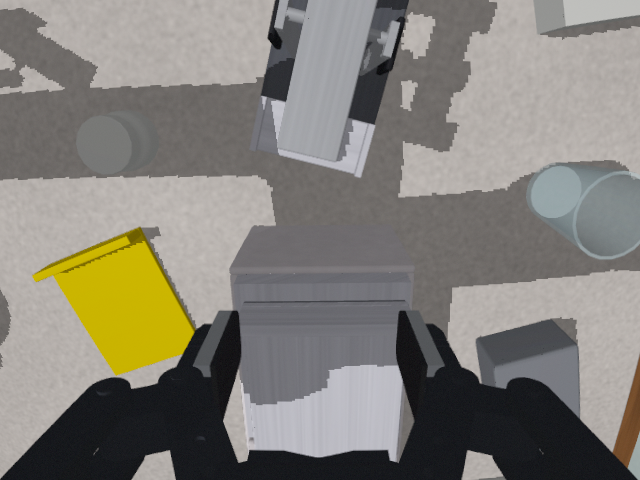

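The close view confirms the targets. The silver cover is under the fingers with its lip at row ~302, and the silver tongs are at (330,80). The yellow look-alike at (125,300) stays. I'll lower behind the lip, push along (-0.061, -0.998), and check force and plates on the way.

Emit:
{"fn": "jog_arm", "kwargs": {
  "grip": [0.06,0.06,0.06,0.06,0.06],
  "translation": [
    [0.003,0,-0.04],
    [0,0,-0.04],
    [0,0,-0.016],
    [-0.001,-0.016,0],
    [0,-0.008,0]
  ],
  "twist": [
    [0,0,0.6],
    [0,0,0],
    [0,0,0],
    [0,0,0],
    [0,0,0]
  ]
}}

```text
time: 2.02
tool_pos: [0.5956, 0.0407, 0.2096]
orientation: [[0.058, 0.998, 0.003], [0.998, -0.058, -0.001], [-0.0, 0.003, -1.0]]
force: [0.2, 0.3, 0.5]
grip_width: 0.7
gripper_force: 0.0
```

Emit:
{"fn": "jog_arm", "kwargs": {
  "grip": [0.06,0.06,0.06,0.06,0.06,0.06],
  "translation": [
    [-0.0005,-0.008,0],
    [-0.0005,-0.008,0],
    [-0.0005,-0.008,0],
    [-0.0005,-0.008,0],
    [-0.0005,-0.008,0],
    [0,0,0]
  ],
  "twist": [
    [0,0,0],
    [0,0,0],
    [0,0,0],
    [0,0,0],
    [0,0,0],
    [0,0,0]
  ]
}}

```text
time: 2.78
tool_pos: [0.592, 0.0005, 0.2075]
orientation: [[0.058, 0.998, -0.001], [0.998, -0.058, -0.002], [-0.002, -0.001, -1.0]]
force: [-0.7, -0.2, 0.4]
grip_width: 0.704
gripper_force: 0.0
```

```bash
python3 - <<'E'
from m import *
for n in('top','scene'):
    im,d,i=snap(n);P=pts(d,i);x,y,z=P[...,0],P[...,1],P[...,2]
    g=(x>.51)&(x<.67)&(y>-.3)&(y<.05);hsv=cv2.cvtColor(im,cv2.COLOR_RGB2HSV)
    rect(P,g&(z>.129)&(z<.136)&(y<-.1),'coverfar');rect(P,g&(z>.150)&(z<.162),'lip');rect(P,g&(z>.1235)&(z<.129)&(y>-.02),'guide')
E
```

```text
coverfar 800 c [ 0.58   -0.1825] s [0.171  0.1139] a 85.31 z [0.1294 0.1319 0.1352]
lip few 0
guide few 0
coverfar 1063 c [ 0.5814 -0.1843] s [0.1732 0.1111] a 86.61 z [0.1296 0.1321 0.1346]
lip 68 c [ 0.6141 -0.0149] s [0.0063 0.0656] a 86.31 z [0.154  0.1571 0.1595]
guide 165 c [0.6228 0.0145] s [0.0383 0.0795] a 49.65 z [0.1239 0.1262 0.1284]
```

```bash
cat > g.py <<'E'
from m import *
im,d,i=snap('wrist');P=pts(d,i);x,y,z=P[...,0],P[...,1],P[...,2]
g=(x>.5)&(x<.68)&(y>-.3)&(y<.06)
rect(P,g&(z>.1245)&(z<.1275),'guide');rect(P,g&(z>.1185)&(z<.1215),'block');rect(P,g&(z>.154)&(z<.16),'lip')
E
python3 g.py
```

```text
guide 15551 c [0.5928 0.0032] s [0.0315 0.111 ] a 86.15 z [0.125  0.1259 0.1269]
block 10286 c [0.5916 0.0064] s [0.0521 0.1209] a 87.38 z [0.1189 0.1199 0.1209]
lip 4953 c [ 0.5911 -0.0038] s [0.0324 0.0873] a 86.65 z [0.1546 0.1567 0.1587]
```

Emit:
{"fn": "jog_arm", "kwargs": {
  "grip": [0.06,0.06,0.06,0.06,0.06],
  "translation": [
    [-0.0005,-0.008,0],
    [-0.0005,-0.008,0],
    [-0.0005,-0.008,0],
    [-0.0005,-0.008,0],
    [0,0,0]
  ],
  "twist": [
    [0,0,0],
    [0,0,0],
    [0,0,0],
    [0,0,0],
    [0,0,0]
  ]
}}

```text
time: 3.55
tool_pos: [0.5902, -0.0314, 0.2079]
orientation: [[0.059, 0.998, -0.0], [0.998, -0.059, -0.001], [-0.001, -0.0, -1.0]]
force: [0.1, 1.2, 0.2]
grip_width: 0.707
gripper_force: 0.0
```

```bash
python3 g.py
```

```text
guide 25863 c [ 0.5919 -0.0129] s [0.0629 0.111 ] a 86.26 z [0.1249 0.1259 0.1269]
block 13090 c [ 0.5907 -0.0113] s [0.0855 0.1208] a 86.6 z [0.1189 0.1199 0.1209]
lip 4958 c [ 0.5895 -0.0359] s [0.0321 0.0873] a 86.49 z [0.1545 0.1571 0.1587]
```

The guide edge is steady at y≈0.0187, so I'll finish the slide and back off.

Emit:
{"fn": "jog_arm", "kwargs": {
  "grip": [0.06,0.06,0.06,0.06,0.06,0.06,0.06,0.06],
  "translation": [
    [-0.0005,-0.009,0],
    [-0.0005,-0.009,0],
    [-0.0005,-0.009,0],
    [-0.0005,-0.009,0],
    [-0.0005,-0.009,0],
    [-0.0005,-0.008,0],
    [0,0,0],
    [0.001,0.012,0.01]
  ],
  "twist": [
    [0,0,0],
    [0,0,0],
    [0,0,0],
    [0,0,0],
    [0,0,0],
    [0,0,0],
    [0,0,0],
    [0,0,0]
  ]
}}

```text
time: 4.6
tool_pos: [0.5879, -0.0714, 0.2177]
orientation: [[0.059, 0.998, -0.001], [0.998, -0.059, -0.0], [-0.0, -0.001, -1.0]]
force: [0.6, 0.9, -0.0]
grip_width: 0.7
gripper_force: 0.0
```

Emit:
{"fn": "jog_arm", "kwargs": {
  "grip": [0.085,0.085,0.085,0.085],
  "translation": [
    [0.001,0.0,0.05],
    [0,0,0.05],
    [0,-0.03,0.03],
    [0,-0.0,0]
  ],
  "twist": [
    [0,0,0],
    [0,0,0],
    [0,0,0],
    [0,0,0]
  ]
}}

```text
time: 5.1
tool_pos: [0.5908, -0.1019, 0.3519]
orientation: [[0.058, 0.998, 0.007], [0.998, -0.058, -0.002], [-0.002, 0.007, -1.0]]
force: [-0.4, 0.3, -0.2]
grip_width: 0.992
gripper_force: 0.0
```

```bash
python3 - <<'E'
from m import *
im,d,i=snap('wrist'); save(im,'w2.png'); P=pts(d,i); np.savez('w2.npz',im=im,P=P)
print(ctrl.sense()['tool_pos'], i['tvec'])
x,y,z=P[...,0],P[...,1],P[...,2]
g=(x>.5)&(x<.68)&(y>-.35)&(y<.06)
rect(P,g&(z>.1245)&(z<.1275)&(y>-.085),'guide');rect(P,g&(z>.1185)&(z<.1215),'block');rect(P,g&(z>.154)&(z<.16),'lip')
w=g&(z<.1)&(z>.005)&(abs(x-.59)<.045)&(abs(y+.035)<.03); rect(P,w,'well');rect(P,w&(z>.08)&(z<.089),'cap'); print(np.percentile(z[w],[1,10,50,90,99]) if w.any() else '')
for n in('top','scene'):
    im,d,i=snap(n);P=pts(d,i);x,y,z=P[...,0],P[...,1],P[...,2]
    g=(x>.51)&(x<.67)&(y>-.3)&(y<.05)
    rect(P,g&(z>.127)&(z<.136)&(y<-.1),'cover');rect(P,g&(z>.150)&(z<.162),'lip')
    w=g&(z<.1)&(z>.005)&(abs(x-.59)<.04)&(abs(y+.035)<.025);rect(P,w&(z>.08)&(z<.089),'cap')
E
```

```text
[ 0.59006352 -0.10101402  0.34967268] [-0.59832499 -0.12020672  0.3987969 ]
guide 15779 c [ 0.5907 -0.0349] s [0.1061 0.1107] a 86.66 z [0.1248 0.1259 0.127 ]
block 7290 c [ 0.5845 -0.1174] s [0.2982 0.1209] a 86.57 z [0.1188 0.1199 0.121 ]
lip 1914 c [ 0.5865 -0.1   ] s [0.0086 0.1095] a 86.46 z [0.1545 0.1557 0.1569]
well 4980 c [ 0.5895 -0.0359] s [0.0406 0.0713] a 86.49 z [0.0089 0.012  0.0896]
cap 780 c [ 0.5893 -0.0361] s [0.0403 0.071 ] a 86.56 z [0.0808 0.0848 0.088 ]
[0.00821966 0.0092089  0.01200947 0.08546811 0.09705936]
cover 340 c [ 0.5768 -0.2444] s [0.0559 0.1164] a 80.86 z [0.1273 0.1303 0.1341]
lip few 0
cap few 2
cover 2775 c [ 0.582  -0.1845] s [0.1731 0.1203] a 87.09 z [0.128  0.131  0.1338]
lip 193 c [ 0.5879 -0.0993] s [0.0084 0.1093] a 86.73 z [0.1529 0.1559 0.1582]
cap 99 c [ 0.5798 -0.0345] s [0.0383 0.0568] a 85.28 z [0.0808 0.0848 0.0881]
```

View pics/w2.png

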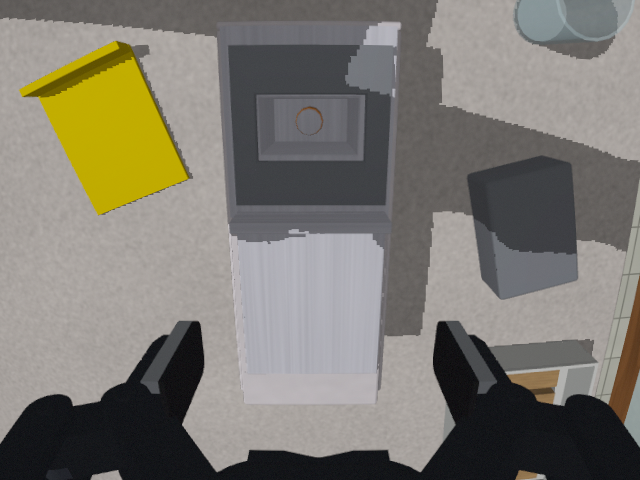

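The cover is parked: its lip is at heater y≈-64, so its origin is at about -130, and z matches the ledge. The guide plate is unmoved and the vial cap shows at (309,120). Next I'll measure the cap and move to the tongs.

```bash
python3 - <<'E'
from m import *
f=np.load('w2.npz');im=f['im'];P=f['P'];z=P[...,2]
s=np.zeros(z.shape,bool);s[100:142,288:332]=1
q=s&(z>.078)&(z<.09)
m=cv2.minEnclosingCircle(np.argwhere(q)[:,::-1].astype(np.float32));print('px',m,q.sum())
rect(P,q,'cap');print(np.round(P[q][:,:2].mean(0),4))
w=np.zeros(z.shape,bool);w[85:170,250:370]=1
rect(P,w&(z<.115)&(z>.0),'well all');rect(P,w&(z<.015)&(z>.005),'floor')
f=np.load('w1.npz');P=f['P'];z=P[...,2];hi=(P[...,1]>.08)&(P[...,0]>.5)&(P[...,0]<.7)&(z>.17)&(z<.18)
E
```

```text
px ((308.6333312988281, 121.23332977294922), 13.045748710632324) 521
cap 521 c [ 0.5889 -0.034 ] s [0.0193 0.0198] a 86.71 z [0.0837 0.0848 0.086 ]
[ 0.5891 -0.0339]
well all 5491 c [ 0.5894 -0.0359] s [0.0406 0.0713] a 86.48 z [0.0089 0.0289 0.1077]
floor 2539 c [ 0.5896 -0.0361] s [0.0398 0.0709] a 86.59 z [0.0086 0.0099 0.0114]
```

Emit:
{"fn": "jog_arm", "kwargs": {
  "grip": [0.085,0.085,0.085,0.085,0.085,0.085],
  "translation": [
    [0,0.045,0],
    [0,0.045,0],
    [0,0.045,0],
    [0,0.045,0],
    [0,0.02,0],
    [0,0,0]
  ],
  "twist": [
    [0,0,-4],
    [0,0,-4],
    [0,0,-4],
    [0,0,-3],
    [0,0,0],
    [0,0,0]
  ]
}}

```text
time: 6.0
tool_pos: [0.5886, 0.1002, 0.3468]
orientation: [[0.311, 0.951, -0.002], [0.951, -0.311, -0.001], [-0.001, -0.002, -1.0]]
force: [0.0, -0.3, -1.1]
grip_width: 0.998
gripper_force: 0.0
```

```bash
python3 - <<'E'
from m import *
s=ctrl.sense();print(s['time'],s['tool_pos'],np.round(s['orientation'],3).tolist())
im,d,i=snap('wrist'); save(im,'w3.png'); P=pts(d,i); np.savez('w3.npz',im=im,P=P)
x,y,z=P[...,0],P[...,1],P[...,2]
g=(x>.5)&(x<.72)&(y>.09)&(y<.3)
rect(P,g&(z>.1625)&(z<.180),'all');rect(P,g&(z>.1718)&(z<.180),'bridge');rect(P,g&(z>.163)&(z<.167),'saddle')
# bridge via connected component after erosion
m=(g&(z>.1718)&(z<.178)).astype(np.uint8);m=cv2.morphologyEx(m,cv2.MORPH_OPEN,np.ones((15,15)))>0
rect(P,m,'bridge open')
print(np.argwhere(m).min(0),np.argwhere(m).max(0))
E
```

```text
6.0 [0.58862761 0.10023165 0.34680942] [[0.311, 0.951, -0.002], [0.951, -0.311, -0.001], [-0.001, -0.002, -1.0]]
all 14554 c [0.6088 0.1757] s [0.1205 0.0577] a 72.01 z [0.1641 0.1726 0.1739]
bridge 10208 c [0.6091 0.1751] s [0.1175 0.0559] a 71.83 z [0.172  0.1729 0.1741]
saddle 2737 c [0.6086 0.1757] s [0.1205 0.0573] a 72.05 z [0.1634 0.1648 0.166 ]
bridge open few 0Traceback (most recent call last):
  File "<stdin>", line 10, in <module>
    return umr_minimum(a, axis, None, out, keepdims, initial, where)
ValueError: zero-size array to reduction operation minimum which has no identity
```

View pics/w3.png

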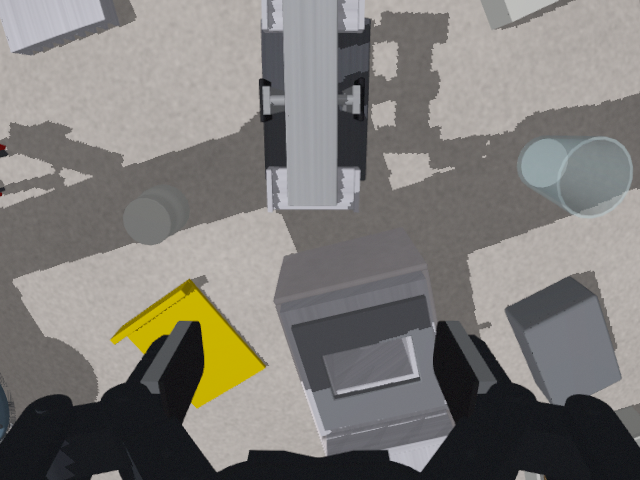

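The silver tongs' bridge is at columns 285–338, with its grip pads at (265,98) and (357,98). I'll take its axis and pad points numerically.

```bash
python3 - <<'E'
from m import *
P=np.load('w3.npz')['P'];z=P[...,2]
def rr(r0,r1,c0,c1,lo,hi,n):
    m=np.zeros(z.shape,bool);m[r0:r1,c0:c1]=1;m&=(z>lo)&(z<hi);rect(P,m,n);return m
rr(30,205,275,347,.1705,.1765,'bridge')
rr(40,160,275,347,.1705,.1765,'bridge mid')
a=rr(70,125,255,275,.13,.169,'padL');b=rr(70,125,350,372,.13,.169,'padR')
print(P[a].mean(0),P[b].mean(0))
rr(0,230,255,375,.1635,.1665,'saddle')
m=np.zeros(z.shape,bool);m[170:230,250:375]=1
th=np.deg2rad(-18);X=np.array([np.cos(th),np.sin(th)]);Y=np.array([-X[1],X[0]])
for lo,hi in((.171,.177),(.1635,.1665)):
    q=P[m&(z>lo)&(z<hi)][:,:2];print(lo,np.round([np.percentile(q@X,[.5,99.5]),np.percentile(q@Y,[.5,99.5])],4))
print((np.array([.6110,.1805])@X),(np.array([.6110,.1805])@Y))
E
```

```text
bridge 9145 c [0.6066 0.1701] s [0.0983 0.03  ] a 72.61 z [0.1717 0.1729 0.174 ]
bridge mid 6337 c [0.6099 0.1806] s [0.0657 0.03  ] a 72.53 z [0.1717 0.1729 0.1741]
padL 573 c [0.5847 0.1898] s [0.0256 0.0103] a 70.2 z [0.1381 0.1546 0.1636]
padR 522 c [0.6366 0.1734] s [0.0248 0.0092] a 71.26 z [0.142  0.1548 0.1638]
[0.58423712 0.19004839 0.15555377] [0.63694044 0.17355256 0.1563762 ]
saddle 2547 c [0.6087 0.1758] s [0.1204 0.0571] a 72.05 z [0.1637 0.1648 0.166 ]
0.171 [[0.4978 0.553 ]
 [0.2977 0.3213]]
0.1635 [[0.5002 0.5504]
 [0.2952 0.3201]]
0.5253179639716608 0.36047508475436807
```

Emit:
{"fn": "jog_arm", "kwargs": {
  "grip": [0.085,0.085,0.085,0.085,0.085,0.085],
  "translation": [
    [0.011,0.04,0],
    [0.011,0.041,0],
    [0,0,-0.05],
    [0,0,-0.04],
    [0,0,-0.01],
    [0,0,0]
  ],
  "twist": [
    [0,0,0.4],
    [0,0,0],
    [0,0,0],
    [0,0,0],
    [0,0,0],
    [0,0,0]
  ]
}}

```text
time: 6.8
tool_pos: [0.6113, 0.1787, 0.248]
orientation: [[0.308, 0.951, -0.001], [0.951, -0.308, -0.0], [-0.001, -0.001, -1.0]]
force: [0.5, 0.2, 0.8]
grip_width: 0.993
gripper_force: 0.0
```

```bash
python3 - <<'E'
from m import *
s=ctrl.sense();print(s['time'],s['tool_pos'],np.round(s['orientation'],3).tolist())
im,d,i=snap('wrist'); save(im,'w4.png')
E
```

```text
6.8 [0.61129224 0.17868416 0.24799679] [[0.308, 0.951, -0.001], [0.951, -0.308, -0.0], [-0.001, -0.001, -1.0]]
```

View pics/w4.png

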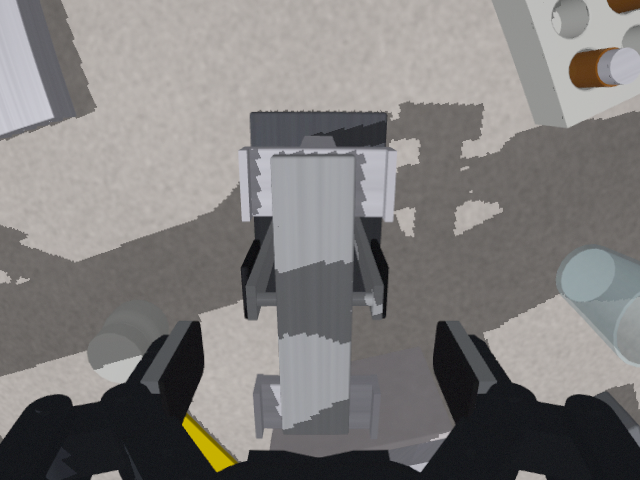

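The picture shows the tongs' pads at (250,280) and (378,280), centred between the open fingers at columns ~180 and ~455. I'll lower the last 62 mm and squeeze to 58 mm.

Emit:
{"fn": "jog_arm", "kwargs": {
  "grip": [0.085,0.085,0.085,0.085,0.07,0.059,0.059,0.059,0.059],
  "translation": [
    [-0.001,0.002,-0.02],
    [0,0,-0.02],
    [0,0,-0.022],
    [0,0,0],
    [0,0,0],
    [0,0,0],
    [0,0,0],
    [0,0,0],
    [0,0,0]
  ],
  "twist": [
    [0,0,0],
    [0,0,0],
    [0,0,0],
    [0,0,0],
    [0,0,0],
    [0,0,0],
    [0,0,0],
    [0,0,0],
    [0,0,0]
  ]
}}

```text
time: 7.98
tool_pos: [0.6116, 0.1819, 0.1884]
orientation: [[0.307, 0.952, 0.004], [0.952, -0.307, 0.0], [0.002, 0.004, -1.0]]
force: [-1.1, -0.5, 6.4]
grip_width: 0.694
gripper_force: 6.9
```

```bash
python3 - <<'E'
from m import *
s=ctrl.sense();print(s['time'],s['tool_pos'],s['grip_width'],s['gripper_force'],s['force'])
im,d,i=snap('wrist'); P=pts(d,i);z=P[...,2]
g=(P[...,0]>.55)&(P[...,0]<.7)&(P[...,1]>.1)&(P[...,1]<.3)
rect(P,g&(z>.168)&(z<.18),'bridge')
E
```

```text
7.975 [0.61160228 0.18186514 0.18839869] 0.6943536148125462 6.851282492280006 [-1.14946762 -0.47394777  6.41289192]
bridge 48315 c [0.6188 0.2058] s [0.0771 0.126 ] a 72.37 z [0.1702 0.1729 0.1775]
```

Gripped at 59 mm with 6.9 N, which matches the springs. I'll lift straight up.

Emit:
{"fn": "jog_arm", "kwargs": {
  "grip": [0.059,0.059,0.059,0.059,0.059,0.059,0.059,0.059,0.059],
  "translation": [
    [0,0,0.006],
    [0,0,0.012],
    [0,0,0.02],
    [0,0,0.028],
    [0,0,0.028],
    [0,0,0.028],
    [0,0,0.028],
    [0,0,0.02],
    [0,0,0]
  ],
  "twist": [
    [0,0,0],
    [0,0,0],
    [0,0,0],
    [0,0,0],
    [0,0,0],
    [0,0,0],
    [0,0,0],
    [0,0,0],
    [0,0,0]
  ]
}}

```text
time: 9.15
tool_pos: [0.611, 0.182, 0.3583]
orientation: [[0.307, 0.952, 0.004], [0.952, -0.307, 0.001], [0.002, 0.004, -1.0]]
force: [-0.2, -0.7, -1.2]
grip_width: 0.69
gripper_force: 6.9
```

```bash
cat > t.py <<'E'
from m import *
# tongs pose relative to the TCP, in tool axes
s=ctrl.sense();p=np.array(s['tool_pos']);R=np.array(s['orientation']);print(s['time'],p,s['grip_width'],s['gripper_force'],s['force'])
im,d,i=snap('wrist'); P=pts(d,i); Q=(P-p)@R
b=(abs(Q[...,1])<.025)&(Q[...,0]<.08)&(Q[...,2]>.0)&(Q[...,2]<.03)
q=Q[b];print('bridge n',len(q))
if len(q)>50:
    A=np.c_[q[:,:2],np.ones(len(q))];print('plane tilt',np.linalg.lstsq(A,q[:,2],rcond=None)[0],'zmed',np.median(q[:,2]))
    print(cv2.minAreaRect(q[:,:2].astype(np.float32)),'xmax',np.percentile(q[:,0],99.5),'y',np.percentile(q[:,1],[1,99]))
for n in('scene','top'):
    im,d,i=snap(n); P=pts(d,i); Q=(P-p)@R
    j=(abs(Q[...,1])<.045)&(abs(Q[...,0])<.03)&(Q[...,2]>.13)&(Q[...,2]<.2)
    if j.sum()>15: print(n,'jaws',j.sum(),np.round([Q[j].min(0),np.median(Q[j],0),Q[j].max(0)],4).tolist())
E
python3 t.py
```

```text
9.15 [0.61104889 0.18199829 0.35830392] 0.6902220130499092 6.852445229887962 [-0.18304976 -0.65781463 -1.16646328]
bridge n 34287
plane tilt [-0.02607081  0.00087633  0.01693742] zmed 0.01572759202568052
((0.025891441851854324, -2.6728957891464233e-06), (0.04999636486172676, 0.0720454677939415), 89.99365997314453) xmax 0.061397090073053974 y [-0.02374303  0.02374973]
scene jaws 142 [[-0.0127, -0.0239, 0.1302], [-0.0048, 0.0234, 0.1498], [0.0113, 0.0261, 0.1684]]
top jaws 39 [[-0.0127, -0.0267, 0.1315], [-0.0078, -0.0257, 0.1496], [0.0063, -0.0163, 0.1705]]
```

The tongs are straight, with jaws about 0.167 m below the TCP. I'll move over the well, aiming at the vial (0.589, -0.034).

Emit:
{"fn": "jog_arm", "kwargs": {
  "grip": [0.059,0.059,0.059,0.059,0.059,0.059,0.059,0.059,0.059],
  "translation": [
    [-0.002,-0.012,0.003],
    [-0.003,-0.027,0.003],
    [-0.004,-0.037,0],
    [-0.004,-0.037,0],
    [-0.004,-0.037,0],
    [-0.003,-0.037,0],
    [-0.002,-0.0205,0],
    [-0.001,-0.008,0],
    [0,0,0]
  ],
  "twist": [
    [0,0,1],
    [0,0,2],
    [0,0,3],
    [0,0,3],
    [0,0,2.5],
    [0,0,2],
    [0,0,1],
    [0,0,0],
    [0,0,0]
  ]
}}

```text
time: 10.42
tool_pos: [0.587, -0.034, 0.3617]
orientation: [[0.06, 0.998, -0.001], [0.998, -0.06, 0.0], [0.0, -0.001, -1.0]]
force: [0.3, 0.4, -1.5]
grip_width: 0.693
gripper_force: 6.9
```

```bash
python3 t.py; python3 - <<'E'
from m import *
print(np.round(ctrl.sense()['orientation'],4).tolist())
im,d,i=snap('scene'); save(cv2.resize(im[140:300,220:400],None,fx=4,fy=3.75)[:600,:800],'s5.png')
E
```

```text
10.425 [ 0.58696025 -0.03402424  0.36165296] 0.6925977503166828 6.852498427033424 [ 0.25161697  0.39963173 -1.46182267]
bridge n 34254
plane tilt [-0.02621524  0.00265794  0.01688963] zmed 0.01565800717229572
((0.026183519512414932, -1.368112862110138e-05), (0.04996839538216591, 0.07145421206951141), 89.9588623046875) xmax 0.061506658108525125 y [-0.02372129  0.02367814]
scene jaws 120 [[-0.0113, -0.02, 0.1302], [0.0032, 0.0245, 0.1475], [0.0127, 0.0282, 0.1677]]
[[0.0579, 0.9983, -0.0001], [0.9983, -0.0579, 0.0003], [0.0003, -0.0001, -1.0]]
```

View pics/s5.png

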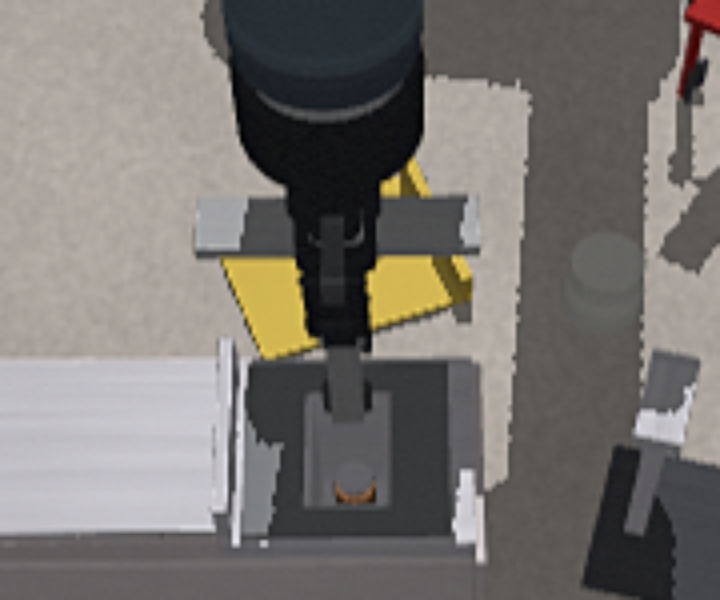

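The jaws hang over the slot and the vial cap is visible at (355,485) in the crop. I'll correct x by +2 mm and descend, stopping just above the cap to check forces.

Emit:
{"fn": "jog_arm", "kwargs": {
  "grip": [0.059,0.059,0.059,0.059,0.059,0.059,0.059,0.059],
  "translation": [
    [0.002,0,-0.01],
    [0,0,-0.02],
    [0,0,-0.02],
    [0,0,-0.015],
    [0,0,-0.015],
    [0,0,-0.01],
    [0,0,-0.006],
    [0,0,0]
  ],
  "twist": [
    [0,0,0],
    [0,0,0],
    [0,0,0],
    [0,0,0],
    [0,0,0],
    [0,0,0],
    [0,0,0],
    [0,0,0]
  ]
}}

```text
time: 11.62
tool_pos: [0.5892, -0.0337, 0.2657]
orientation: [[0.059, 0.998, -0.0], [0.998, -0.059, 0.0], [0.0, -0.0, -1.0]]
force: [-0.1, -0.1, -1.5]
grip_width: 0.694
gripper_force: 6.9
```

Emit:
{"fn": "jog_arm", "kwargs": {
  "grip": [0.059,0.059,0.059,0.059,0.059],
  "translation": [
    [0,0,-0.004],
    [0,0,-0.006],
    [0,0,-0.006],
    [0,0,-0.006],
    [0,0,0]
  ],
  "twist": [
    [0,0,0],
    [0,0,0],
    [0,0,0],
    [0,0,0],
    [0,0,0]
  ]
}}

```text
time: 12.25
tool_pos: [0.5888, -0.0336, 0.2431]
orientation: [[0.059, 0.998, -0.001], [0.998, -0.059, 0.0], [0.0, -0.001, -1.0]]
force: [-0.1, 0.2, -1.6]
grip_width: 0.69
gripper_force: 6.9
```

Forces still show only the tongs' weight, so no contact. I'll descend 30 mm more, then squeeze.

Emit:
{"fn": "jog_arm", "kwargs": {
  "grip": [0.059,0.059,0.059,0.059,0.059,0.059],
  "translation": [
    [0,0,-0.006],
    [0,0,-0.007],
    [0,0,-0.007],
    [0,0,-0.006],
    [0,0,-0.004],
    [0,0,0]
  ],
  "twist": [
    [0,0,0],
    [0,0,0],
    [0,0,0],
    [0,0,0],
    [0,0,0],
    [0,0,0]
  ]
}}

```text
time: 13.0
tool_pos: [0.589, -0.0337, 0.2135]
orientation: [[0.059, 0.998, -0.001], [0.998, -0.059, 0.0], [0.0, -0.001, -1.0]]
force: [-0.5, -0.2, -2.4]
grip_width: 0.692
gripper_force: 6.9
```

Emit:
{"fn": "jog_arm", "kwargs": {
  "grip": [0.054,0.05,0.046,0.044,0.042,0.041,0.04,0.04],
  "translation": [
    [0,0,0],
    [0,0,0],
    [0,0,0],
    [0,0,0],
    [0,0,0],
    [0,0,0],
    [0,0,0],
    [0,0,0]
  ],
  "twist": [
    [0,0,0],
    [0,0,0],
    [0,0,0],
    [0,0,0],
    [0,0,0],
    [0,0,0],
    [0,0,0],
    [0,0,0]
  ]
}}

```text
time: 14.0
tool_pos: [0.5894, -0.0336, 0.2146]
orientation: [[0.059, 0.998, 0.001], [0.998, -0.059, 0.0], [0.0, 0.001, -1.0]]
force: [-1.4, 0.9, 5.1]
grip_width: 0.477
gripper_force: 52.5
```

The squeeze is solid (52 N, against about 9 N of spring alone). I'll lift gently and check.

Emit:
{"fn": "jog_arm", "kwargs": {
  "grip": [0.04,0.04,0.04,0.04,0.04,0.04,0.04,0.04,0.04,0.04],
  "translation": [
    [0,0,0.004],
    [0,0,0.008],
    [0,0,0.012],
    [0,0,0.018],
    [0,0,0.02],
    [0,0,0.02],
    [0,0,0.02],
    [0,0,0.02],
    [0,0,0.016],
    [0,0,0.008]
  ],
  "twist": [
    [0,0,0],
    [0,0,0],
    [0,0,0],
    [0,0,0],
    [0,0,0],
    [0,0,0],
    [0,0,0],
    [0,0,0],
    [0,0,0],
    [0,0,0]
  ]
}}

```text
time: 15.25
tool_pos: [0.5897, -0.0338, 0.3616]
orientation: [[0.059, 0.998, 0.002], [0.998, -0.059, -0.0], [-0.0, 0.002, -1.0]]
force: [-0.1, 0.2, -1.4]
grip_width: 0.482
gripper_force: 52.3
```

Emit:
{"fn": "jog_arm", "kwargs": {
  "grip": [0.04,0.04,0.04],
  "translation": [
    [0,0,0.004],
    [0,0,0],
    [0,0,0]
  ],
  "twist": [
    [0,0,0],
    [0,0,0],
    [0,0,0]
  ]
}}

```text
time: 15.62
tool_pos: [0.5891, -0.0337, 0.3632]
orientation: [[0.059, 0.998, -0.001], [0.998, -0.059, 0.0], [0.0, -0.001, -1.0]]
force: [-0.3, -0.3, -2.5]
grip_width: 0.478
gripper_force: 52.3
```

```bash
cat > v.py <<'E'
from m import *
s=ctrl.sense();p=np.array(s['tool_pos']);R=np.array(s['orientation']);print(s['time'],p,s['grip_width'],s['gripper_force'],s['force'])
for n in('scene','top'):
    im,d,i=snap(n); P=pts(d,i); Q=(P-p)@R
    if n=='scene': save(im,'s6_%d.png'%(s['time']*100)); S=im
    hsv=cv2.cvtColor(im,cv2.COLOR_RGB2HSV)
    j=(abs(Q[...,1])<.045)&(abs(Q[...,0])<.03)&(Q[...,2]>.1)&(Q[...,2]<.26)
    a=j&(hsv[...,1]>120)&((hsv[...,0]<18))
    for k,mm in(('low',j&(Q[...,2]>.12)),('amber',a)):
        if mm.sum()>8: print(n,k,mm.sum(),np.round(np.percentile(Q[mm],[1,50,99],axis=0),4).tolist(), np.argwhere(mm).mean(0)[::-1])
E
python3 v.py
```

```text
15.625 [ 0.58905495 -0.03365732  0.36322731] 0.4776331100983088 52.294283509254456 [-0.27552093 -0.28868094 -2.49463248]
scene low 684 [[-0.0297, -0.0434, 0.1231], [0.0029, 0.0091, 0.2362], [0.0298, 0.044, 0.2579]] [307.47076023 253.43859649]
scene amber 42 [[-0.0095, -0.001, 0.141], [0.0019, 0.0085, 0.1943], [0.011, 0.0117, 0.2045]] [307.42857143 249.66666667]
```

The vial is out of the well: amber spans tool z 0.141–0.2045, so its underside is about 0.2045 m below the TCP at z≈0.158. I'll carry it over to the cooler.

Emit:
{"fn": "jog_arm", "kwargs": {
  "grip": [0.04,0.04,0.04,0.04,0.04,0.04,0.04,0.04,0.04,0.04],
  "translation": [
    [-0.009,0.003,0],
    [-0.018,0.015,0],
    [-0.023,0.026,0],
    [-0.023,0.035,0],
    [-0.021,0.04,0],
    [-0.02,0.042,0],
    [-0.018,0.042,0],
    [-0.015,0.042,0],
    [-0.01,0.042,0],
    [-0.007,0.042,0]
  ],
  "twist": [
    [0,0,0],
    [0,0,0],
    [0,0,0],
    [0,0,0],
    [0,0,0],
    [0,0,0],
    [0,0,0],
    [0,0,0],
    [0,0,0],
    [0,0,0]
  ]
}}

```text
time: 16.98
tool_pos: [0.4239, 0.2964, 0.3642]
orientation: [[0.059, 0.998, 0.0], [0.998, -0.059, -0.0], [0.0, 0.0, -1.0]]
force: [0.5, -0.0, -1.6]
grip_width: 0.478
gripper_force: 52.3
```

Emit:
{"fn": "jog_arm", "kwargs": {
  "grip": [0.04,0.04,0.04,0.04,0.04,0.04,0.04],
  "translation": [
    [-0.006,0.034,0],
    [-0.004,0.022,-0.005],
    [-0.001,0.012,-0.015],
    [0,0,-0.025],
    [0,0,-0.025],
    [0,0,-0.012],
    [0,0,0]
  ],
  "twist": [
    [0,0,0],
    [0,0,0],
    [0,0,0],
    [0,0,0],
    [0,0,0],
    [0,0,0],
    [0,0,0]
  ]
}}

```text
time: 17.85
tool_pos: [0.4137, 0.3625, 0.2809]
orientation: [[0.059, 0.998, -0.002], [0.998, -0.059, -0.002], [-0.002, -0.002, -1.0]]
force: [-0.5, -0.2, -1.1]
grip_width: 0.484
gripper_force: 52.3
```

```bash
python3 v.py; ls pics
```

```text
17.85 [0.41370091 0.36248677 0.28087428] 0.4838633195029092 52.29131519794464 [-0.5052609  -0.205242   -1.12584643]
scene low 945 [[-0.0291, -0.0439, 0.1222], [-0.0046, 0.0071, 0.2491], [0.0292, 0.0432, 0.2547]] [463.42328042 197.71111111]
scene amber 63 [[-0.0125, -0.0053, 0.1419], [-0.0079, 0.0058, 0.1845], [0.0071, 0.0115, 0.2008]] [466.53968254 188.11111111]
top low 642 [[-0.0295, -0.0442, 0.138], [-0.006, -0.0085, 0.2504], [0.0292, 0.0443, 0.2559]] [182.63707165 289.93457944]
s5.png
s6_1562.png
s6_1785.png
scene0.png
top0.png
w1.png
w2.png
w3.png
w4.png
```

Emit:
{"fn": "jog_arm", "kwargs": {
  "grip": [0.04,0.04,0.04,0.04,0.04],
  "translation": [
    [0,0,-0.012],
    [0,0,-0.014],
    [0,0,-0.01],
    [0,0,-0.005],
    [0,0,0]
  ],
  "twist": [
    [0,0,0],
    [0,0,0],
    [0,0,0],
    [0,0,0],
    [0,0,0]
  ]
}}

```text
time: 18.58
tool_pos: [0.414, 0.3631, 0.2403]
orientation: [[0.059, 0.998, -0.001], [0.998, -0.059, -0.001], [-0.001, -0.001, -1.0]]
force: [1.0, -0.2, -1.5]
grip_width: 0.479
gripper_force: 52.3
```

Emit:
{"fn": "jog_arm", "kwargs": {
  "grip": [0.04,0.04,0.04],
  "translation": [
    [0,0,-0.001],
    [0,0,-0.001],
    [0,0,0]
  ],
  "twist": [
    [0,0,0],
    [0,0,0],
    [0,0,0]
  ]
}}

```text
time: 18.95
tool_pos: [0.4144, 0.3634, 0.2391]
orientation: [[0.059, 0.998, 0.0], [0.998, -0.059, 0.0], [0.0, 0.0, -1.0]]
force: [-0.8, -0.5, -2.1]
grip_width: 0.479
gripper_force: 52.3
```

```bash
python3 - <<'E'
from m import *
p=np.array(ctrl.sense()['tool_pos']);print(p)
im,d,i=snap('scene');P=pts(d,i);hsv=cv2.cvtColor(im,cv2.COLOR_RGB2HSV)
j=(np.hypot(P[...,0]-p[0],P[...,1]-p[1])<.03)&(hsv[...,1]>120)&(hsv[...,0]<18)&(P[...,2]<.2)
print(j.sum(),np.round(np.percentile(P[j],[0,2,50,100],axis=0),4).tolist())
v,u=np.argwhere(j).mean(0).astype(int);save(cv2.resize(im[v-65:v+55,u-80:u+80],None,fx=5,fy=5),'s7.png')
E
```

```text
[0.41439468 0.36335743 0.23911234]
60 [[0.4092, 0.3507, 0.0364], [0.4103, 0.3512, 0.0391], [0.4201, 0.3551, 0.0526], [0.427, 0.3727, 0.0983]]
```

View pics/s7.png

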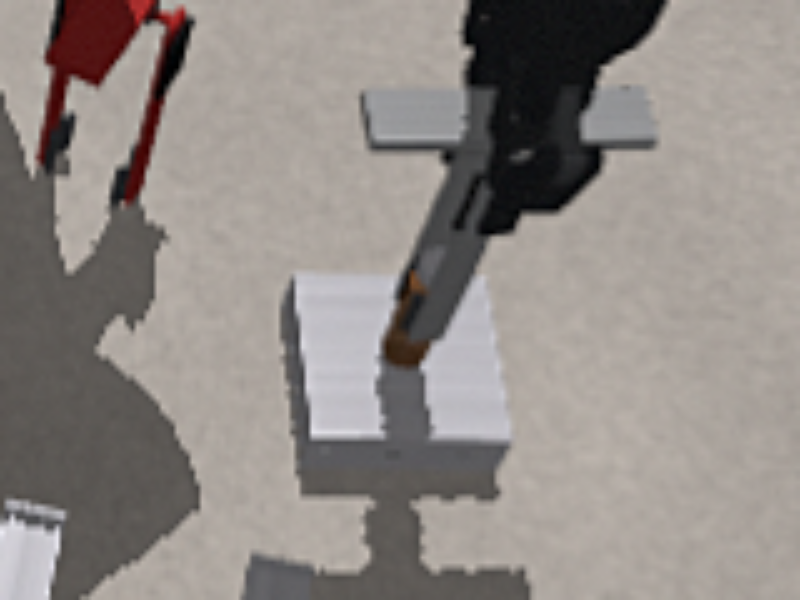

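The crop shows the amber vial upright at (405,345), centred just above the cooler. I'll lower in small steps to feel contact.

Emit:
{"fn": "jog_arm", "kwargs": {
  "grip": [0.04,0.04,0.04,0.04],
  "translation": [
    [0,0,-0.001],
    [0,0,-0.001],
    [0,0,-0.001],
    [0,0,0]
  ],
  "twist": [
    [0,0,0],
    [0,0,0],
    [0,0,0],
    [0,0,0]
  ]
}}

```text
time: 19.5
tool_pos: [0.4142, 0.3633, 0.2358]
orientation: [[0.059, 0.998, -0.0], [0.998, -0.059, -0.0], [-0.0, -0.0, -1.0]]
force: [-0.1, 0.8, -2.2]
grip_width: 0.48
gripper_force: 52.3
```

Emit:
{"fn": "jog_arm", "kwargs": {
  "grip": [0.04,0.04,0.04],
  "translation": [
    [0,0,-0.001],
    [0,0,0],
    [0,0,0]
  ],
  "twist": [
    [0,0,0],
    [0,0,0],
    [0,0,0]
  ]
}}

```text
time: 19.88
tool_pos: [0.4143, 0.3633, 0.2349]
orientation: [[0.059, 0.998, 0.0], [0.998, -0.059, -0.0], [-0.0, 0.0, -1.0]]
force: [0.2, 0.4, -1.8]
grip_width: 0.484
gripper_force: 52.3
```

Emit:
{"fn": "jog_arm", "kwargs": {
  "grip": [0.04,0.04,0.04],
  "translation": [
    [0,0,-0.001],
    [0,0,0],
    [0,0,0]
  ],
  "twist": [
    [0,0,0],
    [0,0,0],
    [0,0,0]
  ]
}}

```text
time: 20.25
tool_pos: [0.4144, 0.3634, 0.2346]
orientation: [[0.059, 0.998, 0.001], [0.998, -0.059, 0.001], [0.001, 0.001, -1.0]]
force: [-2.1, -0.5, 5.9]
grip_width: 0.479
gripper_force: 52.8
```

Emit:
{"fn": "jog_arm", "kwargs": {
  "grip": [0.04,0.04,0.04],
  "translation": [
    [0,0,-0.001],
    [0,0,0],
    [0,0,0]
  ],
  "twist": [
    [0,0,0],
    [0,0,0],
    [0,0,0]
  ]
}}

```text
time: 20.62
tool_pos: [0.4144, 0.3635, 0.2346]
orientation: [[0.059, 0.998, 0.001], [0.998, -0.059, 0.001], [0.001, 0.001, -1.0]]
force: [-3.2, -1.4, 11.7]
grip_width: 0.479
gripper_force: 53.3
```

Contact made (12 N). I'll ease off 1 mm, open to 60 mm, then lift clear.

Emit:
{"fn": "jog_arm", "kwargs": {
  "grip": [0.04,0.044,0.046,0.048,0.051,0.055,0.059,0.06,0.06],
  "translation": [
    [0,0,0.001],
    [0,0,0],
    [0,0,0],
    [0,0,0],
    [0,0,0],
    [0,0,0],
    [0,0,0],
    [0,0,0],
    [0,0,0]
  ],
  "twist": [
    [0,0,0],
    [0,0,0],
    [0,0,0],
    [0,0,0],
    [0,0,0],
    [0,0,0],
    [0,0,0],
    [0,0,0],
    [0,0,0]
  ]
}}

```text
time: 21.75
tool_pos: [0.4143, 0.3633, 0.2339]
orientation: [[0.059, 0.998, 0.0], [0.998, -0.059, 0.0], [0.0, 0.0, -1.0]]
force: [0.1, -0.0, -2.0]
grip_width: 0.703
gripper_force: 6.7
```

```bash
python3 - <<'E'
from m import *
p=np.array(ctrl.sense()['tool_pos']);print(p)
im,d,i=snap('scene');P=pts(d,i);hsv=cv2.cvtColor(im,cv2.COLOR_RGB2HSV)
j=(np.hypot(P[...,0]-p[0],P[...,1]-p[1])<.03)&(hsv[...,1]>120)&(hsv[...,0]<18)&(P[...,2]<.2)
print(j.sum(),np.round(np.percentile(P[j],[0,2,50,100],axis=0),4).tolist())
E
```

```text
[0.41429024 0.36331862 0.23394325]
61 [[0.4125, 0.3509, 0.0285], [0.4132, 0.3516, 0.0332], [0.4205, 0.355, 0.0544], [0.4267, 0.3714, 0.0924]]
```

Emit:
{"fn": "jog_arm", "kwargs": {
  "grip": [0.06,0.06,0.06,0.06,0.06,0.06,0.06,0.06,0.06,0.06],
  "translation": [
    [0,0,0.004],
    [0,0,0.008],
    [0,0,0.012],
    [0,0,0.012],
    [0,0,0.016],
    [0,0,0.02],
    [0,0,0.025],
    [0,0,0.02],
    [0,0,0.01],
    [0,0,0]
  ],
  "twist": [
    [0,0,0],
    [0,0,0],
    [0,0,0],
    [0,0,0],
    [0,0,0],
    [0,0,0],
    [0,0,0],
    [0,0,0],
    [0,0,0],
    [0,0,0]
  ]
}}

```text
time: 23.05
tool_pos: [0.4146, 0.3635, 0.3618]
orientation: [[0.059, 0.998, 0.002], [0.998, -0.059, 0.001], [0.001, 0.002, -1.0]]
force: [0.7, 0.1, -1.7]
grip_width: 0.705
gripper_force: 6.7
```

```bash
python3 t.py; python3 - <<'E'
from m import *
im,d,i=snap('scene');P=pts(d,i)
for n in ('scene',):
  g=(abs(P[...,0]-.414)<.045)&(abs(P[...,1]-.3634)<.045)
  rect(P,g&(P[...,2]>.036)&(P[...,2]<.11),'vial'); rect(P,g&(P[...,2]>.098)&(P[...,2]<.11),'cap')
E
```

```text
23.05 [0.41461211 0.36354015 0.36179708] 0.7045842922051032 6.737996935844421 [ 0.72418717  0.05654248 -1.66557467]
bridge n 34178
plane tilt [-0.02621629  0.00195138  0.01669768] zmed 0.01546800761190591
((0.026248563081026077, -2.798624336719513e-05), (0.04999127984046936, 0.07131800800561905), 89.93990325927734) xmax 0.061541480369698316 y [-0.02377432  0.02375025]
scene jaws 233 [[-0.0132, -0.0284, 0.1303], [-0.0024, -0.0154, 0.1471], [0.0108, 0.0293, 0.1682]]
top jaws 53 [[-0.013, -0.0273, 0.1338], [-0.0083, -0.0201, 0.1453], [0.012, 0.0261, 0.1703]]
vial 222 c [0.4239 0.3486] s [0.0358 0.0509] a 8.38 z [0.0389 0.0791 0.1066]
cap 60 c [0.4142 0.3631] s [0.0191 0.0222] a 26.75 z [0.1003 0.1045 0.1076]
```

The vial stands at (0.414, 0.363) with its cap at z≈0.105. Now to take the tongs back over the stand.

Emit:
{"fn": "jog_arm", "kwargs": {
  "grip": [0.06,0.06,0.06,0.06,0.06,0.06,0.06,0.06,0.06,0.06],
  "translation": [
    [0.008,-0.007,0.004],
    [0.018,-0.017,0],
    [0.026,-0.024,0],
    [0.028,-0.026,0],
    [0.028,-0.026,0],
    [0.028,-0.026,0],
    [0.027,-0.025,0],
    [0.02,-0.018,0],
    [0.01,-0.009,0],
    [0.0035,-0.004,0]
  ],
  "twist": [
    [0,0,0],
    [0,0,-1.5],
    [0,0,-2],
    [0,0,-2.5],
    [0,0,-2.5],
    [0,0,-2.5],
    [0,0,-2],
    [0,0,-1.5],
    [0,0,0],
    [0,0,0]
  ]
}}

```text
time: 24.5
tool_pos: [0.6111, 0.1807, 0.3646]
orientation: [[0.307, 0.952, -0.001], [0.952, -0.307, 0.0], [-0.0, -0.001, -1.0]]
force: [-0.4, 0.3, -1.0]
grip_width: 0.703
gripper_force: 6.7
```

Emit:
{"fn": "jog_arm", "kwargs": {
  "grip": [0.06,0.06],
  "translation": [
    [0,0,0],
    [0,0,0]
  ],
  "twist": [
    [0,0,0],
    [0,0,0]
  ]
}}

```text
time: 24.75
tool_pos: [0.6102, 0.1821, 0.3652]
orientation: [[0.306, 0.952, 0.0], [0.952, -0.306, 0.0], [0.0, -0.0, -1.0]]
force: [-0.7, 0.4, -0.5]
grip_width: 0.701
gripper_force: 6.7
```

Emit:
{"fn": "jog_arm", "kwargs": {
  "grip": [0.06,0.06,0.06,0.06,0.06,0.06,0.06,0.06,0.06,0.06],
  "translation": [
    [0.0005,0,-0.01],
    [0,0,-0.015],
    [0,0,-0.02],
    [0,0,-0.025],
    [0,0,-0.025],
    [0,0,-0.025],
    [0,0,-0.02],
    [0,0,-0.015],
    [0,0,-0.008],
    [0,0,0]
  ],
  "twist": [
    [0,0,0],
    [0,0,0],
    [0,0,0],
    [0,0,0],
    [0,0,0],
    [0,0,0],
    [0,0,0],
    [0,0,0],
    [0,0,0],
    [0,0,0]
  ]
}}

```text
time: 26.0
tool_pos: [0.611, 0.1814, 0.2015]
orientation: [[0.307, 0.952, -0.001], [0.952, -0.307, -0.0], [-0.0, -0.001, -1.0]]
force: [-0.1, 0.1, -1.1]
grip_width: 0.7
gripper_force: 6.7
```

Emit:
{"fn": "jog_arm", "kwargs": {
  "grip": [0.06,0.06,0.06,0.06,0.06],
  "translation": [
    [0,0,-0.004],
    [0,0,-0.004],
    [0,0,-0.003],
    [0,0,-0.001],
    [0,0,0]
  ],
  "twist": [
    [0,0,0],
    [0,0,0],
    [0,0,0],
    [0,0,0],
    [0,0,0]
  ]
}}

```text
time: 26.62
tool_pos: [0.6112, 0.1813, 0.1899]
orientation: [[0.307, 0.952, -0.0], [0.952, -0.307, -0.0], [-0.0, -0.0, -1.0]]
force: [-0.4, 0.1, -1.6]
grip_width: 0.704
gripper_force: 6.7
```

Emit:
{"fn": "jog_arm", "kwargs": {
  "grip": [0.06,0.06,0.06,0.06],
  "translation": [
    [0,0,-0.001],
    [0,0,-0.001],
    [0,0,0],
    [0,0,0]
  ],
  "twist": [
    [0,0,0],
    [0,0,0],
    [0,0,0],
    [0,0,0]
  ]
}}

```text
time: 27.12
tool_pos: [0.6115, 0.1813, 0.1882]
orientation: [[0.307, 0.952, 0.001], [0.952, -0.307, 0.0], [0.0, 0.001, -1.0]]
force: [-0.3, -0.3, 0.8]
grip_width: 0.7
gripper_force: 6.7
```

The bridge has touched the saddles. I'll open and back up.

Emit:
{"fn": "jog_arm", "kwargs": {
  "grip": [0.064,0.07,0.078,0.085,0.085,0.085],
  "translation": [
    [0,0,0],
    [0,0,0],
    [0,0,0],
    [0,0,0],
    [0,0,0],
    [0,0,0]
  ],
  "twist": [
    [0,0,0],
    [0,0,0],
    [0,0,0],
    [0,0,0],
    [0,0,0],
    [0,0,0]
  ]
}}

```text
time: 27.88
tool_pos: [0.6113, 0.1813, 0.188]
orientation: [[0.307, 0.952, 0.0], [0.952, -0.307, -0.0], [0.0, 0.0, -1.0]]
force: [0.5, 0.0, -0.1]
grip_width: 0.993
gripper_force: 0.0
```

Emit:
{"fn": "jog_arm", "kwargs": {
  "grip": [0.085,0.085,0.085,0.085,0.085,0.085,0.085,0.085],
  "translation": [
    [0,0,0.015],
    [0,0,0.03],
    [0,0,0.04],
    [0,0,0.04],
    [0,0,0.03],
    [-0.03,-0.04,0],
    [-0.03,-0.04,0],
    [0,0,0]
  ],
  "twist": [
    [0,0,0],
    [0,0,0],
    [0,0,0],
    [0,0,0],
    [0,0,0],
    [0,0,0],
    [0,0,0],
    [0,0,0]
  ]
}}

```text
time: 28.88
tool_pos: [0.549, 0.0993, 0.3441]
orientation: [[0.31, 0.951, -0.001], [0.951, -0.31, -0.001], [-0.001, -0.001, -1.0]]
force: [-0.6, 0.1, 0.1]
grip_width: 1.0
gripper_force: 0.0
```

```bash
python3 - <<'E'
from m import *
im,d,i=snap('wrist');P=pts(d,i);x,y,z=P[...,0],P[...,1],P[...,2]
a=(x>.5)&(x<.72)&(y>.09)&(y<.3)
rect(P,a&(z>.1705)&(z<.18),'bridge');rect(P,a&(z>.163)&(z<.167),'saddle')
im,d,i=snap('scene');P=pts(d,i);x,y,z=P[...,0],P[...,1],P[...,2];save(im,'s8.png')
rect(P,(abs(x-.414)<.045)&(abs(y-.3634)<.045)&(z>.098)&(z<.11),'cap')
g=(x>.51)&(x<.67)&(y>-.3)&(y<.05);rect(P,g&(z>.150)&(z<.162),'lip')
rect(P,(x>.5)&(x<.72)&(y>.09)&(y<.3)&(z>.1705)&(z<.18),'bridge')
s=ctrl.sense();print(s['time'],s['tool_pos'],s['force'])
E
```

```text
bridge 10344 c [0.6073 0.1687] s [0.1058 0.0559] a 72.13 z [0.1715 0.1729 0.1741]
saddle 1951 c [0.6074 0.1695] s [0.1069 0.0567] a 72.26 z [0.1634 0.1648 0.1661]
cap 62 c [0.4138 0.3626] s [0.0191 0.022 ] a 75.86 z [0.0987 0.1044 0.1074]
lip 192 c [ 0.5874 -0.0993] s [0.0084 0.1093] a 86.73 z [0.1521 0.1561 0.1588]
bridge 854 c [0.6113 0.1805] s [0.1291 0.0583] a 71.84 z [0.171  0.1733 0.176 ]
28.975 [0.55142478 0.1011695  0.3441759 ] [-0.59710718  0.51550265 -0.24599094]
```

View pics/s8.png

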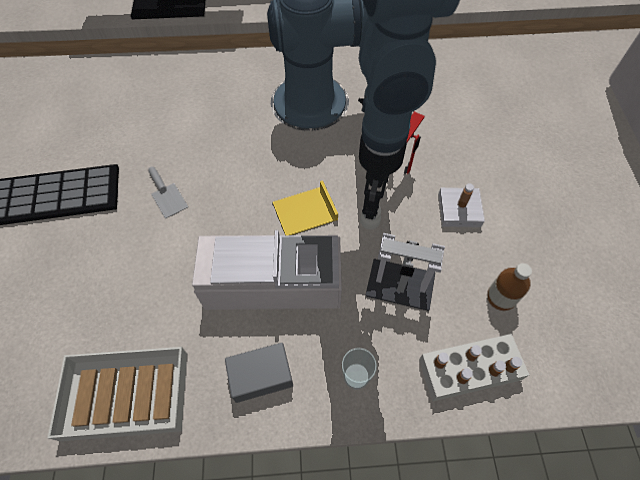

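The picture shows the vial upright on the cooler at (465,197), the tongs hanging on both saddles at (411,250) and the cover parked at (243,258). Everything else is in place and the robot is clear, so I'm handing in.

```bash
python3 -c "
from plant import ctrl
print(ctrl.job_done())"
```

```text
the job is handed in; nothing more can be done
None
```

I handed the job in at about 29 s; no verdict came back, but the last images showed the cover flat on the ledge, the vial upright on the cooling block, the tongs on both saddles, and the gripper clear.

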